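# Short spin in the microcentrifuge

## Robot

A 7-joint arm with a two-finger parallel gripper is mounted at the origin on the work surface. World frame = base frame: x ahead of the robot, y to its left, z up, the work surface at z = 0. Lengths are in m, angles in rad, forces in N, time in s.
With the tool pointing down it reaches from about 0.35 to 0.9 m from the base axis. Payload 8.1 kg.
Tool frame: the origin (TCP) lies on the centre line of the jaws, within the pads' length; the fingertips stand 14 mm ahead of it and the grasp point (between the pads) lies 5 mm behind it; z points along the fingers, y is the direction in which the jaws open and shut (so a half turn about z gives the same grasp; the last joint's range is limited). The gripper opens to 92 mm and grips with 3 to 60 N. Pads are 19 mm wide; open, the fingers measure 130 mm over their backs; the gripper's body (75 mm by 190 mm) begins 47 mm behind the grasp point.
Start: joints at [-1.245, 0.434, 0.025, 1.573, -0.012, 1.134, -0.075], TCP at [0.26, 0.568, 0.217] pointing down, gripper open.
Joint ranges: [-2.62, 2.62], [-0.44, 2.09], [-1.27, 1.32], [0.08, 2.57], [-1.32, 4.46], [0.12, 2], [-2.74, 2.74]. Speed limits (rad/s): [2.22, 2.22, 3.01, 3.01, 3.14, 3.14, 3.14].

## Interface

Orientations are given as a rotation vector (axis times angle).
In Python, from cell import observe, eyes, arm gives the robot as it stands.
- The arm moves only by the tool step_arm, never from a script. Its argument "series" is a list that holds one entry, the list of rows, each a list of 5 numbers: the finger opening in m, from 0 to 0.0918, then the shift along the world's x, y, z in m, then the turn about the world's z in degrees. In form: [[[hand, dx, dy, dz, spin], ...]]. A call has 1 to 20 rows; each row is the pose to reach, as a shift and turn from the pose measured when the call began; what a row does not reach only later rows make up. A row lasts 1/12 s, in which the tool goes at most 41.7 mm and 7.16 degrees, less where a joint would pass 70% of its speed; a pose out of reach is approached as far as the arm can. A call with a gripper value outside its range is refused whole. The fingers move at their own pace and stop on an object; "squeeze" is the grip in N (left out, the last holds). Time passes only in rows, so rows that repeat a pose let the fingers close. It gives the time, the measured TCP pose, the force and the opening at its end, in the units of the state.
- observe(): the state, without advancing time (a new reading comes with each control period).
- eyes.get_image(name): name is "side" or "top" or "wrist"; returns (picture, depth): 400x640x3 uint8, red, green, blue; 400x640 float32, m along the optical axis (not along the pixel's ray), 0 where there is no reading.
- eyes.camera_params(name): a dict with "intrinsics" (3x3 intrinsics, pixels), "distortion" ([k1, k2, p1, p2, k3] as OpenCV has them; the pictures are not rectified), "position" and "attitude" of the camera in the world. Camera axes: x right, y down, z forward; pixel columns grow to the right and rows downward; lengths in m; the calibration is good to about 2 mm. A picture is of the moment at which its call begins: read the wrist's pose just before it. camera_params takes no time and is no camera call; for the wrist camera it gives the pose at the moment of the call.
- arm.sign_off(): hands the job in, once; it reports no verdict.
The state is a dict: "clock": time; "joints": joint angles; "dq": joint speeds; "joint_efforts": joint torques, N m; "position": TCP position; "ee_rot": TCP orientation; "force": force on the tool from outside, world axes, zero at the start; "ft_torque": the same for the moment, N m; "width": opening from 0.0 (shut) to 1.0 (fully open).
Only numpy, scipy, OpenCV 4.12 (cv2) and the standard library are available. Lean on these libraries where they do the work, as an engineer would, in place of code of your own. Each camera call takes 0.05 s, during which the arm holds its last target.

## Task

Give the tubes in the microcentrifuge a short spin: with the fingertips push its open lid gently down until it is fully shut, then lightly press the round key, the middle one of the three keys on the sloping front panel, keep it down for at least three seconds, let go and withdraw. Do not press that key before the lid is shut, do not press the other keys or turn the dial, keep the fingers off the inside of the lid and the rotor, do not slam or force anything, and leave the egg, the bottle and the tube rack standing where they are.

Things in the scene. Friction and masses are not known exactly. Their poses are not given: they have to be found in the camera images.
- centrifuge: white bench microcentrifuge, fixed, 250 (its x) by 220 (its y) by 118 mm high with the lid shut. Origin: centre of its underside, on the bench; x points from the control panel (front, towards the robot) to the lid hinge (back), y to the left seen from the front, z up. The case top behind the panel, on which the lid shuts, is 98 mm high. Panel and lid are told with the other entries.
- panel (a point): middle of the sloping front panel: centrifuge x = -86, y = 0, height 74.5 mm, axes as the centrifuge's. The face rises 20 degrees to the back, 73 mm long in x. In one row through this point, left to right: black dial (y = +88), flat display (+40), oblong key (-12), round key (-50), square key (-86 mm). Keys stand 7 mm proud and move square to the face. The shut lid begins 41 mm behind this point.
- lid (a joint): lid hinge angle, rad: 0 = fully shut (resting on the case), grows as the lid opens; starts at 0.45 to 0.9. A stiff friction hinge holds the lid wherever it is left; 1 to 3 N at the front edge closes it, and no latch has to be overcome. Shutting fully means within 0.03 rad. Swinging faster than 3 rad/s counts as slamming, pushing with over 40 N as forcing.
- lid_hinge (a point): point on the lid's hinge axis, mid-width, at the back of the case, 98 mm above the bench (centrifuge x = +115 mm, y = 0). Its axes are the centrifuge's: the hinge axis is y.
- lid_push (a point): spot to push on the lid's flat outer (top) face: mid-width, 18 mm in from the front edge of the slab; 142 mm from the hinge along the lid and 20 mm from the hinge axis square to the lid. Turns with the lid: z is the face's outward normal, x points along the lid to the hinge. The lid is a white slab 155 by 214 by 18 mm, with a 60 mm wide lip reaching 8 mm farther at the front middle.
- lid_inside (a point): middle of the black round liner, 128 mm across and 4 mm proud of the lid's inner face, towards the rotor; turns with the lid. Fingers must not touch the liner.
- rotor: aluminium rotor, 116 mm across, with four small tubes, sunk in the round bowl under the lid; origin under its middle, 61 mm above the bench. Must not be touched.
- short_key (a joint): travel of the round key, m: 0 = up, grows as it is pressed, 0.005 = bottom. It counts as pressed beyond 0.0025 and springs back by itself. Spring: 2.4 N at the start, 5.4 N at the bottom. A light press stays well under 25 N.
- short_key_top (a point): middle of the top face of the round key (18 mm across), the short-spin key; moves with the key. Its z is the outward normal of the panel face (leaning 20 degrees from vertical towards the front), its x points up the slope.
- start_key (a joint): travel of the oblong key (24 mm wide in y, 14 mm up the slope), m, 0 = up; not to be pressed. Same spring.
- open_key (a joint): travel of the square key (16 mm), m, 0 = up; not to be pressed. Same spring.
- dial_mark (a point): white mark on top of the black dial (30 mm across, 17 mm tall), 11 mm from its axis; moves if the dial is turned. Not to be turned.
- egg: white-shelled egg with a small window, in a low white ring stand 52 mm across, 62 mm high together, loose. Origin: centre of the underside. It stands beside the centrifuge; leave it.
- reagent: brown glass reagent bottle with white cap, 52 mm across, 110 mm high, loose. Origin: centre of the underside. It stands beside the centrifuge; leave it.
- rack: white tube rack, 98 (its x) by 50 by 44 mm high with its small capped tubes, loose. Origin: centre of the underside. It stands beside the centrifuge; leave it.
Mind the look-alikes: they are no part of the job. What is meant by the egg is not orange, and is the larger of those in its own colour.

How it is judged:
On the way, in this order (a step that is already met when the one before it is completed fails the run):
1. the lid is fully shut (value of joint lid below 0.03 rad), for 0.2 s.
2. the round key is held down for three seconds with the lid shut (value of joint short_key above 0.0025 m and value of joint lid below 0.03 rad), for 2.8 s.
3. the round key is let go (value of joint short_key below 0.001 m), for 0.1 s.
At the end, for the whole second after the job is handed in: The lid is shut (within 0.03 rad), all three keys are up (within 1 mm), the dial mark is within 4 mm of its start, and the egg, the bottle and the rack stand upright and at rest within 15 mm of their starts (value of joint lid below 0.03 rad and value of joint each of short_key, start_key, open_key below 0.001 m and distance of dial_mark from where it was at the start of the episode below 0.004 m and distance of each of egg, reagent, rack from where it was at the start of the episode below 0.015 m and angle between each of egg, reagent, rack's own z axis and vertical below 0.1 rad and linear speed of each of egg, reagent, rack below 0.02 m/s); the robot touches nothing.
It fails at once if the round key pressed while the lid is open (value of joint short_key above 0.0015 m and value of joint lid above 0.06 rad).
It fails at once if another key pressed or the dial turned (value of joint any of start_key, open_key above 0.0015 m or distance of dial_mark from where it was at the start of the episode above 0.004 m).
It fails at once if the inside of the lid, the rotor or its tubes touched (so the lid pinched or hooked) (contact force between any of lid_c0, rotor and anything else above 0.5 N).
It fails at once if the lid slammed (over 3 rad/s), the round key pressed with over 25 N or any part of the centrifuge with over 40 N (velocity of joint lid below -3 rad/s or contact force between short_key_c0 and anything else above 25 N or contact force between centrifuge and anything else above 40 N).
It fails at once if the egg, the bottle or the rack pushed or lifted more than 15 mm from its place, or tipped (distance of any of egg, reagent, rack from where it was at the start of the episode above 0.015 m or angle between any of egg, reagent, rack's own z axis and vertical above 0.25 rad).
It also fails if it takes over 48 s, if anything falls off the work surface, if the arm or the gripper's body presses on something with over 40 N, if the wrist force passes 120 N, or if a joint passes its speed limit or range.

## Working session

There is one attempt and no reset: what is moved stays moved. The work goes in short steps, Python scripts to look and compute and a tool call to move; the robot and the scene stay as the last step left them, time stands still between calls to the robot, and variables do not carry over. Pictures are saved under pics/ and viewed, and the job is handed in when it is done.

Besides the shell and the picture viewer there is one more tool, called by a JSON object that holds its "method" and its "body", one argument or row to a line. step_arm: Moves the arm, as the interface text tells. Its arguments: {"type":"object","properties":{"series":{"type":"array"},"squeeze":{"type":"number"}},"required":["series"]}

```bash
mkdir -p pics; ls; cat > h.py <<'E'
import numpy as np, cv2
from scipy.spatial.transform import Rotation as R
from cell import observe, eyes, arm
def cam(name):
    p=eyes.camera_params(name); a=np.array(p["attitude"],float)
    M=a if a.shape==(3,3) else (R.from_rotvec(a).as_matrix() if a.size==3 else R.from_quat(a).as_matrix())
    return np.array(p["intrinsics"],float),np.array(p["distortion"],float),np.array(p["position"],float),M
def shot(name,fn):
    c=cam(name); im,d=eyes.get_image(name)
    cv2.imwrite("pics/"+fn+".png",im[:,:,::-1]); np.savez(fn+".npz",im=im,d=d,K=c[0],D=c[1],p=c[2],M=c[3]); return im,d,c
def load(fn):
    z=np.load(fn+".npz"); return z["im"],z["d"],(z["K"],z["D"],z["p"],z["M"])
def world(c,d):
    K,D,p,M=c; h,w=d.shape
    uv=np.stack(np.meshgrid(np.arange(w),np.arange(h)),-1).reshape(-1,1,2).astype(np.float64)
    n=cv2.undistortPoints(uv,K,D).reshape(h,w,2)
    P=np.dstack([n*d[...,None],d]); return P@M.T+p
def proj(c,P):
    K,D,p,M=c; Q=(np.atleast_2d(P)-p)@M
    return cv2.projectPoints(Q,np.zeros(3),np.zeros(3),K,D)[0].reshape(-1,2)
E
python3 - <<'E'
from h import *
print(observe()); print(eyes.camera_params("side"))
for n in("side","top","wrist"): shot(n,n+"0")
print(observe()["clock"])
E
```

```text
pics
{'clock': 0.0, 'joints': array([-1.24462276,  0.43521528,  0.02495883,  1.57409858, -0.01161258,
        1.133948  , -0.0751064 ]), 'dq': array([ 0.00065381,  0.00103575, -0.00090136, -0.00163479, -0.00019317,
        0.00074124,  0.0006582 ]), 'joint_efforts': array([-9.50814092e-05, -6.67839646e+01,  9.84813608e-01, -3.14468408e+01,
       -6.05895510e-02,  4.27459949e-02,  1.69852106e-04]), 'position': array([0.25967569, 0.56793913, 0.215749  ]), 'ee_rot': array([-6.68430274e-01, -3.06944880e+00,  2.37244335e-03]), 'force': array([-0.76745077,  0.33980628,  0.32434357]), 'ft_torque': array([ 0.02621996, -0.01867211, -0.04241206]), 'width': 1.0014379017858763}
{'intrinsics': array([[499.25966911,   0.        , 321.91643619],
       [  0.        , 499.25966911, 200.95206005],
       [  0.        ,   0.        ,   1.        ]]), 'distortion': array([-0.0912912,  0.       ,  0.       ,  0.       ,  0.       ]), 'position': array([ 0.29368965, -0.67616001,  0.76256976]), 'attitude': array([-2.27048099,  0.40691276, -0.18461035])}
0.15
```

View pics/side0.png

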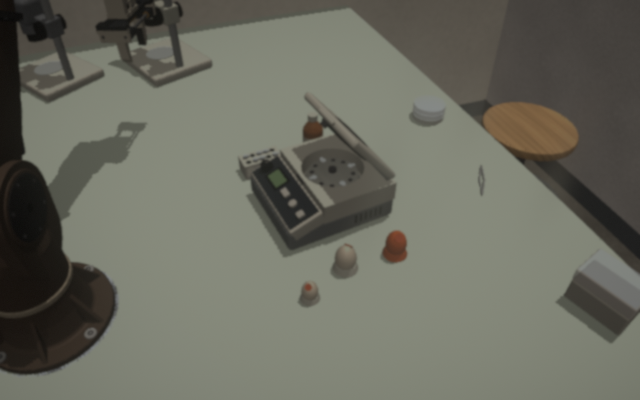

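View pics/top0.png

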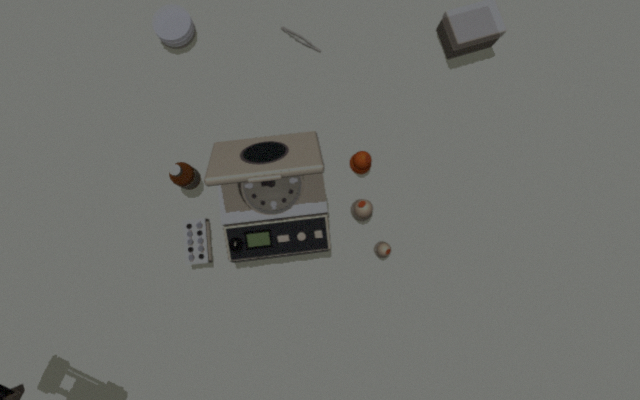

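View pics/wrist0.png

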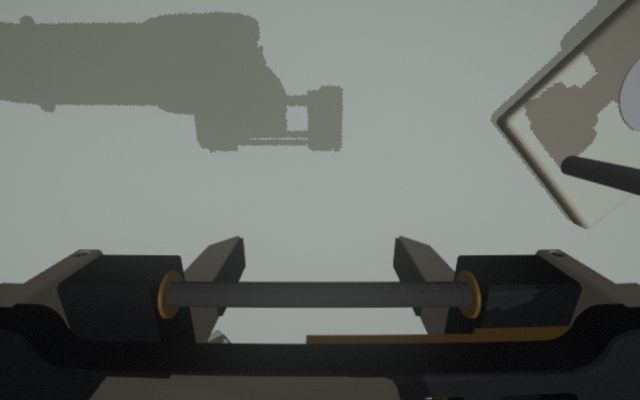

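The side view shows the centrifuge with its lid open, keys near (285,192), (293,204) and (301,213). The top view shows keys near (283,238), (301,236) and (318,234), with the lid at rows 133-183. Next I'll measure from both views.

```bash
python3 - <<'E'
from h import *
im,d,c=load("top0"); W=world(c,d)
print("cam top",c[2],c[3][:,2]); 
for n,uv in dict(key=(301,237),oblong=(283,239),sq=(318,235),dial=(237,243),lid_mid=(264,170),lidfront=(264,177),lidback=(264,136),oval=(264,152),egg=(362,209),orangeegg=(361,161),egg2=(383,249),bottle=(182,172),rack=(198,242)).items(): print(n,W[uv[1],uv[0]].round(4))
cv2.imwrite("pics/topz.png",cv2.resize(im[120:280,160:400,::-1],None,fx=3.3,fy=3.3,interpolation=cv2.INTER_CUBIC))
im,d,c=load("side0"); W=world(c,d)
print("side")
for n,uv in dict(key=(293,204),oblong=(285,192),sq=(301,213)).items(): print(n,W[uv[1],uv[0]].round(4))
cv2.imwrite("pics/sidez.png",cv2.resize(im[80:260,220:420,::-1],None,fx=3.3,fy=3.3,interpolation=cv2.INTER_CUBIC))
E
```

```text
cam top [0.4701167  0.03958976 0.93939974] [ 0.11257035 -0.0229768  -0.99337807]
key [0.4986 0.0554 0.0802]
oblong [0.4944 0.0929 0.0826]
sq [0.5027 0.0199 0.0811]
dial [0.4859 0.1863 0.0937]
lid_mid [0.612  0.1185 0.2252]
lidfront [0.5983 0.1177 0.2316]
lidback [ 7.381e-01  1.446e-01 -4.000e-04]
oval [0.6563 0.1243 0.1772]
egg [ 0.5596 -0.0759  0.0607]
orangeegg [ 0.6662 -0.0756  0.0574]
egg2 [ 0.4735 -0.1226  0.0462]
bottle [0.6333 0.3036 0.095 ]
rack [0.489  0.2793 0.0444]
side
key [0.5012 0.0479 0.0836]
oblong [0.4977 0.0918 0.0813]
sq [0.5084 0.0184 0.0822]
```

View pics/topz.png

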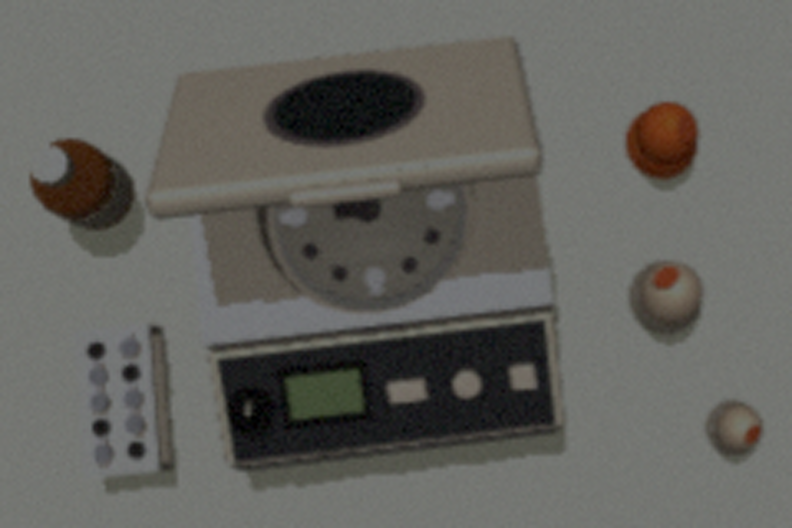

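View pics/sidez.png

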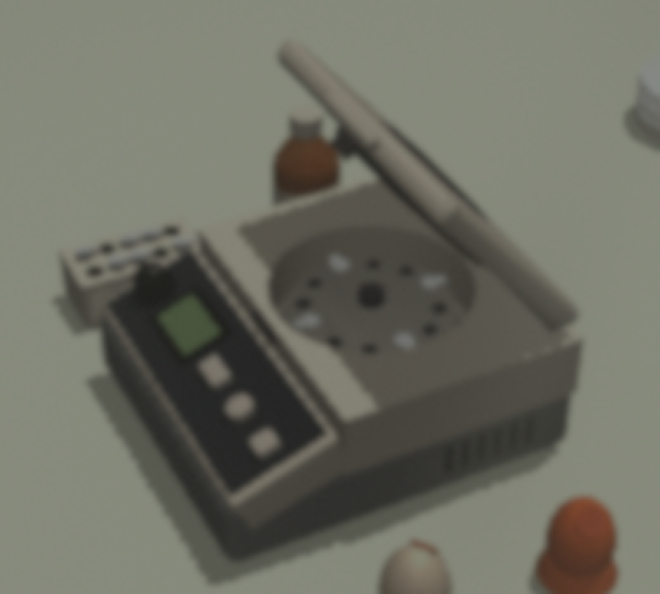

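```bash
cat > fit.py <<'E'
from h import *
from scipy.optimize import least_squares
s=np.sin(np.radians(20));co=np.cos(np.radians(20))
def top(x,y): return [x-7e-3*s,y,.0745+7e-3*co]
key=np.array([top(-.086,y) for y in(-.012,-.05,-.086)])
zt=np.array([(407,390),(467,384),(523,377)]);zs=np.array([(215,371),(239,405),(263,442)])
ut=(zt+.5)/3.3-.5+[160,120]; us=(zs+.5)/3.3-.5+[220,80]
_,dt,ct=load("top0");_,ds,cs=load("side0")
def T(q,P):
    c,s_=np.cos(q[2]),np.sin(q[2]); P=np.atleast_2d(P); return np.c_[q[0]+c*P[:,0]-s_*P[:,1],q[1]+s_*P[:,0]+c*P[:,1],P[:,2]]
def run(ws):
    f=lambda q:np.r_[(proj(ct,T(q,key))-ut).ravel()*ws[0],(proj(cs,T(q,key))-us).ravel()*ws[1]]
    return least_squares(f,[.58,.1,.1])
if __name__=="__main__":
    for ws in((1,1),(1,0),(0,1)):
        r=run(ws);print(ws,r.x.round(4),r.fun.round(1)); print(T(r.x,key).round(4).tolist())
    q=run((1,1)).x
    W=world(ct,dt); h,w=dt.shape
    # lid face points
    m=np.zeros((h,w),bool)
    poly=((np.array([(190,90),(500,55),(520,140),(175,185)])+.5)/3.3-.5+[160,120]).astype(int)
    mm=np.zeros((h,w),np.uint8);cv2.fillPoly(mm,[poly],1)
    P=W[(mm>0)&(dt>0)]
    C=np.linalg.inv(np.array([[np.cos(q[2]),-np.sin(q[2])],[np.sin(q[2]),np.cos(q[2])]]))
    Pl=np.c_[(P[:,:2]-q[:2])@C.T,P[:,2]]
    for _ in range(4):
        A=np.c_[Pl[:,:2],np.ones(len(Pl))]; k=np.linalg.lstsq(A,Pl[:,2],rcond=None)[0]; r=A@k-Pl[:,2]; Pl=Pl[abs(r)<2.5*r.std()]
    print("plane",k.round(4),"ang",np.arctan(-k[0]).round(3),r.std(),"tilt y",k[1])
    a=np.arctan(-k[0]); n=np.array([np.sin(a),0,np.cos(a)]); print("dist from hinge to face:",n@(Pl.mean(0)-[.115,0,.098]))
    # depth check: case side edges: points with z 0.08..0.105 in local frame
    V=W[dt>0]; Vl=np.c_[(V[:,:2]-q[:2])@C.T,V[:,2]]
    sel=(abs(Vl[:,2]-.098)<.006)&(Vl[:,0]>-.05)&(Vl[:,0]<-.02);print("case top y range",Vl[sel][:,1].min(),Vl[sel][:,1].max(),"x",Vl[sel][:,0].min(), Vl[sel][:,2].mean())
    sel=(Vl[:,2]>.03)&(abs(Vl[:,1])<.1)&(Vl[:,0]<-.05);print("front x",np.percentile(Vl[sel][:,0],[0,1,5]))
    sel=(abs(Vl[:,1]-.02)<.05)&(abs(Vl[:,0]+.086)<.03);A=np.c_[Vl[sel][:,0]+.086,np.ones(sel.sum())];print("panel plane",np.linalg.lstsq(A,Vl[sel][:,2],rcond=None)[0])
E
python3 fit.py
```

```text
(1, 1) [0.5837 0.1144 0.1077] [ 0.  -0.1 -0.  -0.3  0.1 -0.  -0.2 -0.2 -0.1  0.3 -0.1 -0.1]
[[0.4971, 0.0929, 0.0811], [0.5012, 0.0551, 0.0811], [0.5051, 0.0194, 0.0811]]
(1, 0) [0.5833 0.1147 0.1108] [ 0.   0.1 -0.1 -0.1  0.1  0.1 -0.  -0.  -0.   0.  -0.  -0. ]
[[0.4967, 0.093, 0.0811], [0.5009, 0.0552, 0.0811], [0.5049, 0.0194, 0.0811]]
(0, 1) [0.5842 0.114  0.1042] [ 0.  -0.   0.  -0.   0.  -0.  -0.  -0.3  0.   0.3  0.  -0.1]
[[0.4975, 0.0929, 0.0811], [0.5015, 0.0551, 0.0811], [0.5052, 0.0193, 0.0811]]
plane [-1.1569 -0.0147  0.2599] ang 0.858 0.001209152752164101 tilt y -0.014707266806748914
dist from hinge to face: 0.018830849202165722
case top y range -0.10986198440756079 0.1103771057785389 x -0.04998754590192753 0.09775450687520795
front x [-0.1285776  -0.12670522 -0.12337173]
panel plane [0.35552199 0.07722154]
```

Both views agree: the centrifuge is at (0.584, 0.114) with yaw 0.108 rad, and the lid is at about 0.86 rad. The plane offset of 18.8 mm is close to the stated 20 mm. Next I'll compute the push path.

```bash
cat > path.py <<'E'
from fit import *
q=run((1,1)).x
o=observe(); p=o["position"]; print(o["clock"],p.round(4),R.from_rotvec(o["ee_rot"]).as_matrix()[:,1].round(3), "q7",o["joints"][6],"wristcam",(eyes.camera_params("wrist")["position"]-p).round(3))
for a in (.858,.75,.6,.45,.3,.15,.05,0):
    C=np.array([.115-.142*np.cos(a)+.02*np.sin(a)+.0095,0,.098+.142*np.sin(a)+.02*np.cos(a)+.014])
    w=T(q,C)[0]; print(a,w.round(4),"rel",(w-p).round(4))
k=T(q,key[1])[0]; k2=T(q,key[1]+[-.005,0,0])[0]; print("key",k.round(4),"tcp xy w/ -5",k2.round(4))
E
python3 path.py
```

```text
0.15 [0.2598 0.568  0.216 ] [ 0.416  0.909 -0.001] q7 -0.07508224050876869 wristcam [-0.077  0.036  0.169]
0.858 [0.6302 0.1194 0.2325] rel [ 0.3704 -0.4487  0.0166]
0.75 [0.6177 0.118  0.2234] rel [ 0.358  -0.45    0.0075]
0.6 [0.6022 0.1164 0.2087] rel [ 0.3424 -0.4517 -0.0073]
0.45 [0.589  0.1149 0.1918] rel [ 0.3293 -0.4531 -0.0242]
0.3 [0.5785 0.1138 0.1731] rel [ 0.3187 -0.4542 -0.0429]
0.15 [0.5709 0.113  0.153 ] rel [ 0.3111 -0.4551 -0.063 ]
0.05 [0.5675 0.1126 0.1391] rel [ 0.3077 -0.4554 -0.0769]
0 [0.5663 0.1125 0.132 ] rel [ 0.3066 -0.4556 -0.084 ]
key [0.5012 0.0551 0.0811] tcp xy w/ -5 [0.4962 0.0546 0.0811]
```

{"method": "step_arm", "body": {
  "series": [
    [[0.0, 0, 0, 0.03, 0], [0.0, 0, 0, 0.06, 0], [0.0, 0.01, -0.01, 0.09, 2], [0.0, 0.03, -0.03, 0.1, 5], [0.0, 0.05, -0.06, 0.1, 8], [0.0, 0.075, -0.09, 0.1, 11], [0.0, 0.1, -0.12, 0.1, 14], [0.0, 0.125, -0.15, 0.1, 17], [0.0, 0.15, -0.18, 0.1, 20], [0.0, 0.175, -0.21, 0.1, 23], [0.0, 0.2, -0.24, 0.1, 26], [0.0, 0.225, -0.27, 0.1, 29], [0.0, 0.25, -0.3, 0.1, 31], [0.0, 0.275, -0.33, 0.1, 31], [0.0, 0.3, -0.36, 0.1, 31], [0.0, 0.32, -0.39, 0.1, 31], [0.0, 0.34, -0.415, 0.1, 31], [0.0, 0.36, -0.435, 0.1, 31], [0.0, 0.37, -0.449, 0.1, 31], [0.0, 0.37, -0.449, 0.1, 31]]
  ],
  "squeeze": 10
}}

```text
clock: 1.82
position: [0.6317, 0.1137, 0.3151]
ee_rot: [0.166, -3.137, 0.007]
force: [0.5, -1.2, 0.1]
width: 0.003
```

```bash
python3 - <<'E'
from h import *
im,d,c=shot("wrist","wrist1"); im2,d2,c2=shot("side","side1"); 
cv2.imwrite("pics/s1z.png",cv2.resize(im2[20:260,200:440,::-1],None,fx=2.4,fy=2.4,interpolation=cv2.INTER_CUBIC))
o=observe();print(o["position"].round(4),o["joints"].round(2),o["force"].round(2))
E
python3 path.py
```

```text
[0.6297 0.1185 0.3153] [-0.39  0.4   0.18  1.38 -0.07  1.36  1.47] [-0.69 -0.21 -0.53]
1.9167 [0.6297 0.1185 0.3153] [-0.111  0.994 -0.001] q7 1.4745152924184386 wristcam [-0.084 -0.008  0.169]
0.858 [0.6302 0.1194 0.2325] rel [ 0.0005  0.0009 -0.0828]
0.75 [0.6177 0.118  0.2234] rel [-0.012  -0.0005 -0.0919]
0.6 [0.6022 0.1164 0.2087] rel [-0.0275 -0.0022 -0.1067]
0.45 [0.589  0.1149 0.1918] rel [-0.0407 -0.0036 -0.1236]
0.3 [0.5785 0.1138 0.1731] rel [-0.0512 -0.0047 -0.1423]
0.15 [0.5709 0.113  0.153 ] rel [-0.0588 -0.0056 -0.1624]
0.05 [0.5675 0.1126 0.1391] rel [-0.0622 -0.0059 -0.1763]
0 [0.5663 0.1125 0.132 ] rel [-0.0634 -0.006  -0.1833]
key [0.5012 0.0551 0.0811] tcp xy w/ -5 [0.4962 0.0546 0.0811]
```

View pics/wrist1.png

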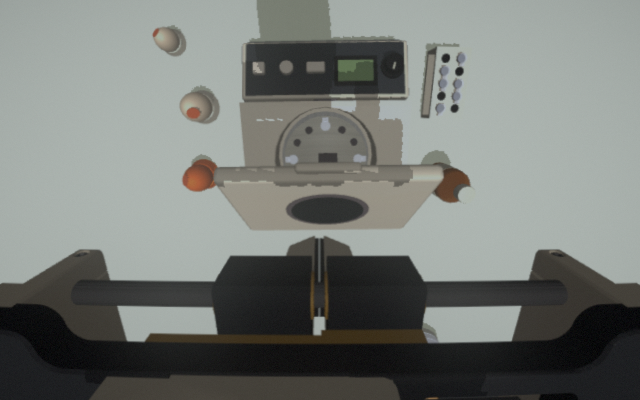

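View pics/s1z.png

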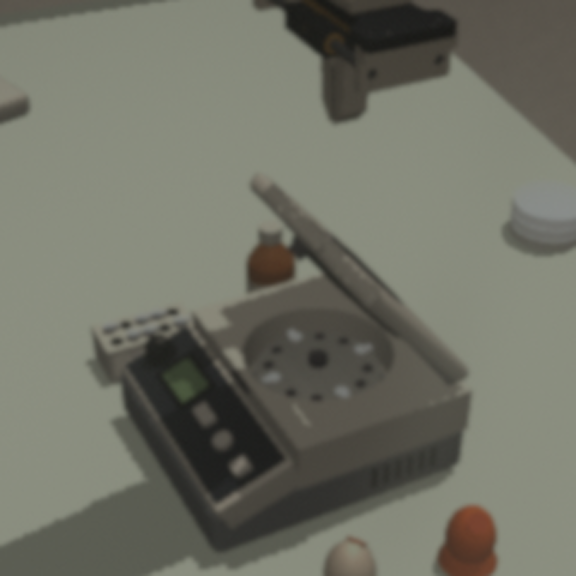

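The wrist picture shows the lid's front edge at rows 165-182 and the fingertips at (320,245), above the lid's outer face. In the side view the tips are well clear above the lid. I'll descend and follow the arc.

{"method": "step_arm", "body": {
  "series": [
    [[0, 0, 0.001, -0.02, 0], [0, 0, 0.001, -0.04, 0], [0, 0, 0.001, -0.055, 0], [0, 0, 0.001, -0.065, 0], [0, 0, 0.001, -0.073, 0], [0, 0, 0.001, -0.079, 0], [0, -0.001, 0.001, -0.083, 0], [0, -0.004, 0, -0.086, 0], [0, -0.008, 0, -0.089, 0], [0, -0.012, 0, -0.092, 0], [0, -0.012, 0, -0.092, 0]]
  ]
}}

```text
clock: 2.83
position: [0.6167, 0.1186, 0.2232]
ee_rot: [0.174, -3.135, 0.002]
force: [-0.6, 0.2, 0.1]
width: 0.006
```

{"method": "step_arm", "body": {
  "series": [
    [[0, -0.003, 0, -0.003, 0], [0, -0.007, 0, -0.006, 0], [0, -0.011, -0.001, -0.01, 0], [0, -0.015, -0.001, -0.014, 0], [0, -0.019, -0.002, -0.02, 0], [0, -0.022, -0.002, -0.025, 0], [0, -0.026, -0.003, -0.03, 0], [0, -0.026, -0.003, -0.03, 0]]
  ]
}}

```text
clock: 3.5
position: [0.5895, 0.1156, 0.1921]
ee_rot: [0.174, -3.134, 0.002]
force: [-0.3, -0.9, 0.5]
width: 0.004
```

```bash
python3 - <<'E'
from h import *
im2,d2,c2=shot("side","side2"); 
cv2.imwrite("pics/s2z.png",cv2.resize(im2[20:260,200:440,::-1],None,fx=2.4,fy=2.4,interpolation=cv2.INTER_CUBIC))
E
python3 path.py
```

```text
3.55 [0.59   0.1156 0.1926] [-0.111  0.994 -0.001] q7 1.467983716021749 wristcam [-0.083 -0.008  0.169]
0.858 [0.6302 0.1194 0.2325] rel [0.0402 0.0038 0.0399]
0.75 [0.6177 0.118  0.2234] rel [0.0277 0.0025 0.0308]
0.6 [0.6022 0.1164 0.2087] rel [0.0122 0.0008 0.0161]
0.45 [0.589  0.1149 0.1918] rel [-0.001  -0.0006 -0.0008]
0.3 [0.5785 0.1138 0.1731] rel [-0.0116 -0.0018 -0.0195]
0.15 [0.5709 0.113  0.153 ] rel [-0.0192 -0.0026 -0.0396]
0.05 [0.5675 0.1126 0.1391] rel [-0.0226 -0.003  -0.0535]
0 [0.5663 0.1125 0.132 ] rel [-0.0237 -0.0031 -0.0606]
key [0.5012 0.0551 0.0811] tcp xy w/ -5 [0.4962 0.0546 0.0811]
```

View pics/s2z.png

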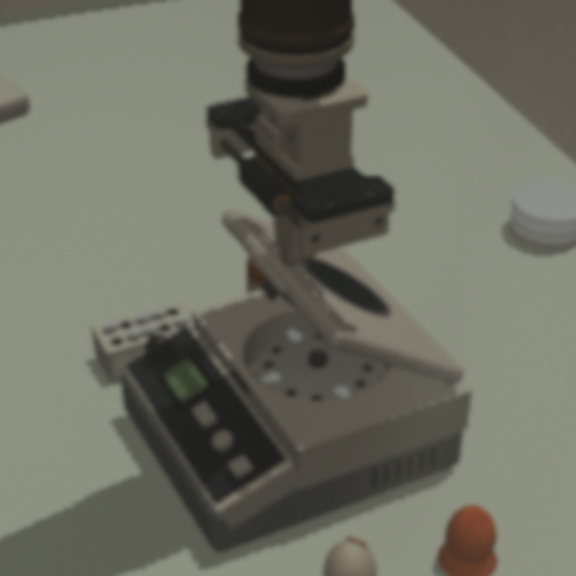

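The lid is following the fingertips, which rest on its outer face near the front middle at about (290,255). I'll continue down the arc, ending about 3 mm short of shut.

{"method": "step_arm", "body": {
  "series": [
    [[0, -0.003, 0, -0.005, 0], [0, -0.006, -0.001, -0.01, 0], [0, -0.009, -0.001, -0.015, 0], [0, -0.012, -0.002, -0.02, 0], [0, -0.014, -0.002, -0.026, 0], [0, -0.016, -0.002, -0.032, 0], [0, -0.018, -0.003, -0.037, 0], [0, -0.02, -0.003, -0.042, 0], [0, -0.021, -0.003, -0.047, 0], [0, -0.022, -0.003, -0.051, 0], [0, -0.023, -0.003, -0.054, 0], [0, -0.023, -0.003, -0.057, 0], [0, -0.023, -0.003, -0.057, 0]]
  ]
}}

```text
clock: 4.63
position: [0.5668, 0.1126, 0.135]
ee_rot: [0.174, -3.134, 0.002]
force: [-0.6, -0.5, -0.1]
width: 0.008
```

{"method": "step_arm", "body": {
  "series": [
    [[0, 0, 0, -0.001, 0], [0, 0, 0, -0.002, 0], [0, 0, 0, -0.002, 0], [0, 0, 0, -0.003, 0], [0, 0, 0, -0.003, 0], [0, 0, 0, -0.003, 0]]
  ]
}}

```text
clock: 5.13
position: [0.5669, 0.1126, 0.132]
ee_rot: [0.174, -3.134, 0.002]
force: [-1.1, -0.6, 0.6]
width: 0.007
```

{"method": "step_arm", "body": {
  "series": [
    [[0, 0, 0, -0.0005, 0], [0, 0, 0, -0.001, 0], [0, 0, 0, -0.001, 0], [0, 0, 0, -0.001, 0]]
  ]
}}

```text
clock: 5.47
position: [0.5669, 0.1126, 0.131]
ee_rot: [0.174, -3.134, 0.002]
force: [-0.6, -0.3, 0.3]
width: 0.008
```

{"method": "step_arm", "body": {
  "series": [
    [[0, 0, 0, -0.0005, 0], [0, 0, 0, -0.001, 0], [0, 0, 0, -0.001, 0], [0, 0, 0, -0.001, 0]]
  ]
}}

```text
clock: 5.8
position: [0.5669, 0.1126, 0.1299]
ee_rot: [0.174, -3.134, 0.002]
force: [-0.1, -1.0, -1.1]
width: 0.003
```

```bash
python3 - <<'E'
from h import *
from fit import T,run
im2,d2,c2=shot("side","side3"); 
cv2.imwrite("pics/s3z.png",cv2.resize(im2[80:260,200:440,::-1],None,fx=3,fy=3,interpolation=cv2.INTER_CUBIC))
print(observe()["force"],observe()["position"])
q=run((1,1)).x; W=world(c2,d2)[d2>0]
C=np.array([[np.cos(q[2]),np.sin(q[2])],[-np.sin(q[2]),np.cos(q[2])]]);L=np.c_[(W[:,:2]-q[:2])@C.T,W[:,2]]
for x0 in(-.03,0,.03,.06,.09):
    s=(abs(L[:,0]-x0)<.012)&(L[:,1]>-.1)&(L[:,1]<-.06)&(L[:,2]>.09)&(L[:,2]<.2); print(x0,s.sum(),np.median(L[s][:,2]).round(4))
for x0 in(-.105,-.086,-.065):
    s=(abs(L[:,0]-x0)<.005)&(abs(L[:,1]+.031)<.004); print("panel",x0,s.sum(),np.median(L[s][:,2]).round(4), .0745+(x0+.086)*np.tan(np.radians(20)))
E
```

```text
[0.00925325 0.28271295 1.01307021] [0.56684005 0.11261607 0.12994721]
-0.03 323 0.1374
0 226 0.1358
0.03 200 0.1314
0.06 182 0.1271
0.09 151 0.1228
panel -0.105 15 0.0706 0.06758456554894215
panel -0.086 12 0.078 0.0745
panel -0.065 13 0.0847 0.08214337491959024
```

View pics/s3z.png

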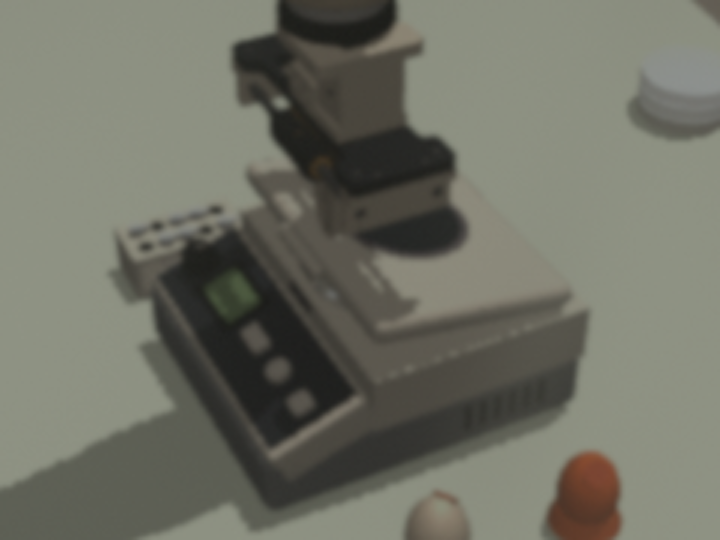

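The lid still reads about 0.14 rad open here, while the tip should be at z≈0.116. I'll look closer before pushing further.

```bash
python3 - <<'E'
from h import *
from fit import T,run
q=run((1,1)).x
C=np.array([[np.cos(q[2]),np.sin(q[2])],[-np.sin(q[2]),np.cos(q[2])]])
for n in("top","wrist"):
    im,d,c=shot(n,n+"3"); W=world(c,d)
    L=np.dstack([(W[...,:2]-q[:2])@C.T,W[...,2]])
    f=L[d>0]
    for y0 in(-.09,-.07,.07,.09):
        print(n,y0,[ (x0,np.median(f[(abs(f[:,0]-x0)<.006)&(abs(f[:,1]-y0)<.01)&(f[:,2]<.17),2]).round(4)) for x0 in(-.04,-.02,0,.02,.04,.06,.08)])
im,d,c=load("top3");cv2.imwrite("pics/t3z.png",cv2.resize(im[120:280,160:400,::-1],None,fx=3.3,fy=3.3,interpolation=cv2.INTER_CUBIC))
im,d,c=load("side3"); 
P=observe()["position"]; print(proj(c,[P+[0,0,-.014],P,P+[0,0,.05]])); print(observe()["clock"])
W=world(c,d); u=proj(c,[P+[0,0,-.014]])[0].astype(int)
for v in range(u[1]-25,u[1]+8,3): print(u[0],v,W[v,u[0]].round(4))
E
```

```text
top -0.09 [(-0.04, np.float64(0.0977)), (-0.02, np.float64(nan)), (0, np.float64(nan)), (0.02, np.float64(nan)), (0.04, np.float64(0.1294)), (0.06, np.float64(0.1261)), (0.08, np.float64(0.123))]
top -0.07 [(-0.04, np.float64(0.0992)), (-0.02, np.float64(nan)), (0, np.float64(nan)), (0.02, np.float64(nan)), (0.04, np.float64(0.1287)), (0.06, np.float64(0.1263)), (0.08, np.float64(0.1227))]
top 0.07 [(-0.04, np.float64(nan)), (-0.02, np.float64(nan)), (0, np.float64(nan)), (0.02, np.float64(nan)), (0.04, np.float64(nan)), (0.06, np.float64(nan)), (0.08, np.float64(nan))]
top 0.09 [(-0.04, np.float64(nan)), (-0.02, np.float64(nan)), (0, np.float64(nan)), (0.02, np.float64(nan)), (0.04, np.float64(nan)), (0.06, np.float64(nan)), (0.08, np.float64(nan))]
wrist -0.09 [(-0.04, np.float64(0.1004)), (-0.02, np.float64(0.1392)), (0, np.float64(0.1363)), (0.02, np.float64(nan)), (0.04, np.float64(0.13)), (0.06, np.float64(0.1276)), (0.08, np.float64(nan))]
wrist -0.07 [(-0.04, np.float64(0.1309)), (-0.02, np.float64(0.1392)), (0, np.float64(0.1363)), (0.02, np.float64(nan)), (0.04, np.float64(
[... 253 characters left out ...]
4(nan))]
wrist 0.09 [(-0.04, np.float64(0.1364)), (-0.02, np.float64(0.1391)), (0, np.float64(0.1361)), (0.02, np.float64(nan)), (0.04, np.float64(0.1298)), (0.06, np.float64(0.1269)), (0.08, np.float64(nan))]
[[312.66151162 166.13074023]
 [312.5920697  160.83273799]
 [312.33552271 141.13765332]]
5.95
312 141 [0.5386 0.0327 0.2395]
312 144 [0.5435 0.0472 0.2219]
312 147 [0.5596 0.094  0.1797]
312 150 [0.559  0.0924 0.1736]
312 153 [0.559  0.0929 0.1658]
312 156 [0.56   0.096  0.1558]
312 159 [0.5645 0.1094 0.1376]
312 162 [0.5598 0.096  0.1406]
312 165 [0.5562 0.0856 0.1413]
312 168 [0.552  0.0738 0.1434]
312 171 [0.5494 0.0664 0.1419]
  return _methods._mean(a, axis=axis, dtype=dtype,
  ret = ret.dtype.type(ret / rcount)
```

View pics/wrist3.png

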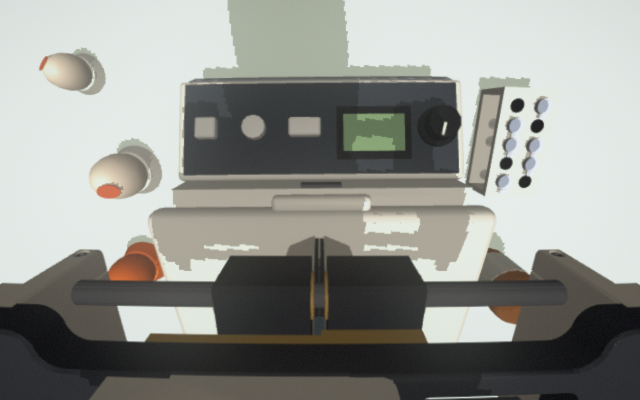

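View pics/t3z.png

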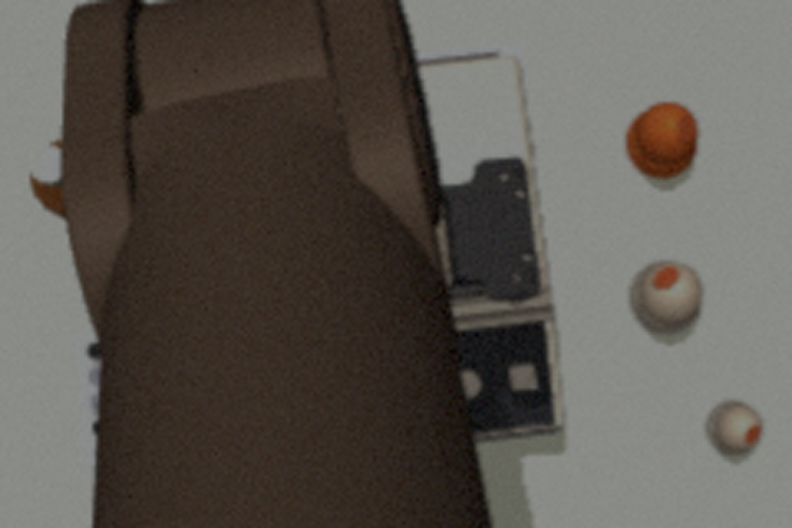

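```bash
python3 - <<'E'
from h import *
im,d,c=load("wrist3");W=world(c,d)
P=observe()["position"];print(P)
for uv in((314,245),(326,245),(320,238),(300,248),(340,248),(320,300),(270,262),(370,262),(300,330),(200,345)): print(uv,(W[uv[1],uv[0]]-P).round(4),d[uv[1],uv[0]])
print(proj(c,[P+[0,0,-.014],P]))
cv2.imwrite("pics/w3z.png",cv2.resize(im[190:350,220:420,::-1],None,fx=3.7,fy=3.7,interpolation=cv2.INTER_CUBIC))
im,d,c=load("side3");cv2.imwrite("pics/s3zz.png",cv2.resize(im[110:200,260:380,::-1],None,fx=6,fy=6,interpolation=cv2.INTER_CUBIC))
E
```

```text
[0.56688515 0.11257455 0.12997883]
(314, 245) [-0.0102 -0.0027  0.0214] 0.16294456
(326, 245) [-0.0112  0.0041  0.0218] 0.1624759
(320, 238) [-0.01    0.0008  0.0107] 0.17325072
(300, 248) [-0.0098 -0.0103  0.0259] 0.15848109
(340, 248) [-0.0122  0.0116  0.0259] 0.15850046
(320, 300) [-0.0279 -0.0015  0.0942] 0.08828299
(270, 262) [-0.0347 -0.0186  0.0862] 0.09327526
(370, 262) [-0.0386  0.0136  0.0867] 0.09263499
(300, 330) [-0.0208 -0.0067  0.0998] 0.08484005
(200, 345) [-0.0215 -0.0326  0.1096] 0.0744801
[[317.09115897 235.76767753]
 [316.95194814 244.80491618]]
```

View pics/w3z.png

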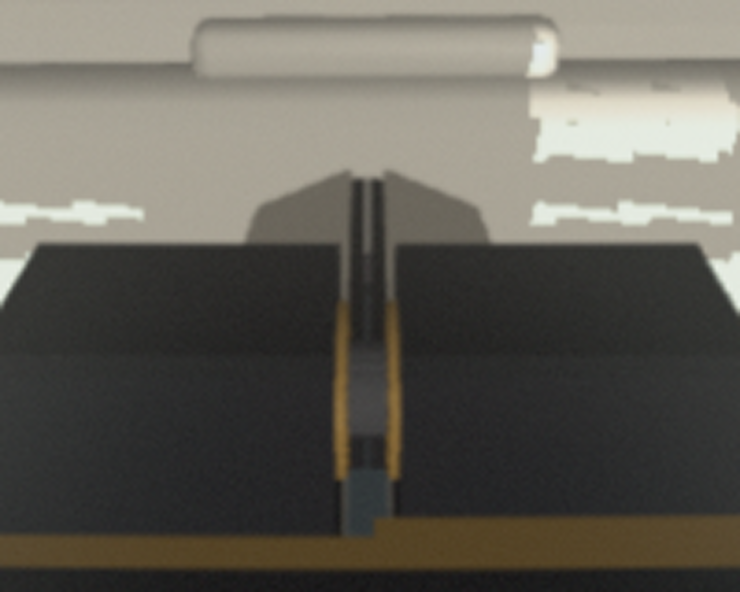

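View pics/s3zz.png

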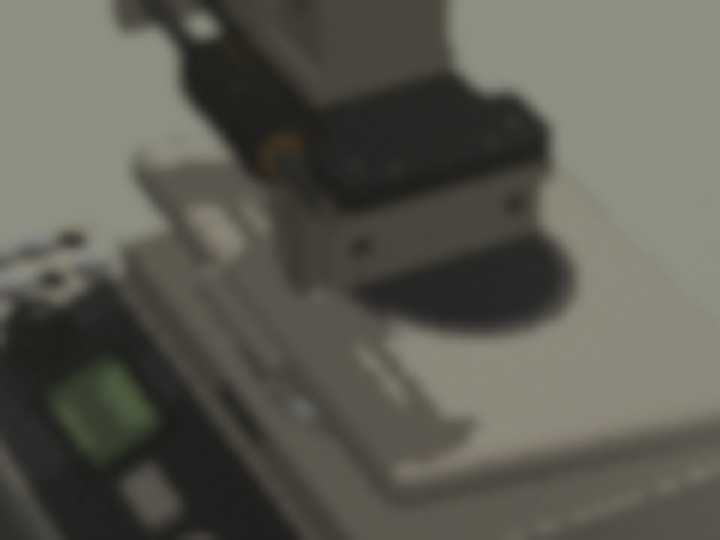

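```bash
python3 - <<'E'
from h import *
im,d,c=load("wrist1");W=world(c,d); P=c[2]-np.array([-.0835,-.008,.169]); print("tcp est",P)
for u in(312,316,324,328): print(u,[(v,(W[v,u]-P)[2].round(4),(W[v,u]-P)[0].round(4)) for v in range(228,256,3)])
print("pred front edge", proj(c,[P+[-.0095,0,-.014],P+[-.0095,0,.007]]))
im,d,c=load("side1"); W=world(c,d); P=np.array([.6297,.1185,.3153]); L=W[d>0]
s=(np.linalg.norm(L[:,:2]-P[:2],axis=1)<.03)&(L[:,2]>.25); print("side lowest finger pts",np.sort(L[s][:,2])[:15].round(4),"tcp z",P[2])
for n in range(0,1):
  u=proj(c,[P,P-[0,0,.014]]);print(u); 
  cu=int(u[1,0]); print([(v,W[v,cu].round(3).tolist()) for v in range(int(u[1,1])-14,int(u[1,1])+6,2)])
E
```

```text
tcp est [0.63123097 0.1146724  0.31491828]
312 [(228, np.float64(-0.1895), np.float64(0.0705)), (231, np.float64(-0.3152), np.float64(0.1305)), (234, np.float64(-0.315), np.float64(0.1364)), (237, np.float64(0.0123), np.float64(-0.0104)), (240, np.float64(0.0165), np.float64(-0.0104)), (243, np.float64(0.0213), np.float64(-0.0109)), (246, np.float64(0.0247), np.float64(-0.0107)), (249, np.float64(0.0281), np.float64(-0.0106)), (252, np.float64(0.0304), np.float64(-0.01)), (255, np.float64(0.0355), np.float64(-0.011))]
316 [(228, np.float64(-0.1895), np.float64(0.07)), (231, np.float64(-0.3141), np.float64(0.1292)), (234, np.float64(-0.3129), np.float64(0.1346)), (237, np.float64(-0.3148), np.float64(0.1415)), (240, np.float64(0.0134), np.float64(-0.0092)), (243, np.float64(0.0161), np.float64(-0.0086)), (246, np.float64(0.0206), np.float64(-0.0089)), (249, np.float64(0.0249), np.float64(-0.0092)), (252, np.float64(0.0282), np.float64(-0.0091)), (255, np.float64(0.0319), np.float64(-0.0093))]
324 [(228, np.float64(-0.1897), np.float64(0.0689)), (231, np.float64(-0.3133), np.float64(0.
[... 738 characters left out ...]
.float64(0.0274), np.float64(-0.0112)), (252, np.float64(0.0328), np.float64(-0.0122)), (255, np.float64(0.0349), np.float64(-0.0116))]
pred front edge [[320.00601619 222.51919974]
 [320.00963156 235.40333834]]
side lowest finger pts [0.3262 0.3262 0.3265 0.3269 0.3269 0.3278 0.3282 0.3285 0.3288 0.3288
 0.3289 0.329  0.3296 0.3297 0.3298] tcp z 0.3153
[[341.77170808  74.19194674]
 [341.57608795  80.81505782]]
[(66, [0.621, 0.103, 0.341]), (68, [0.621, 0.104, 0.337]), (70, [0.624, 0.109, 0.33]), (72, [0.868, 0.689, 0.003]), (74, [0.864, 0.679, 0.001]), (76, [0.859, 0.666, 0.001]), (78, [0.853, 0.653, 0.002]), (80, [0.848, 0.639, 0.002]), (82, [0.844, 0.63, 0.0]), (84, [0.839, 0.616, 0.002])]
```

The measurements disagree with the text. The wrist and side views both put the real fingertips about 8-9 mm behind the reported TCP, not 14 mm ahead of it. That fits the lid contact seen here, with the lid at about 0.147 rad. I'll use the measured offset, so shut corresponds to TCP z≈0.1095.

{"method": "step_arm", "body": {
  "series": [
    [[0, 0, 0, -0.003, 0], [0, 0, 0, -0.006, 0], [0, 0, 0, -0.009, 0], [0, 0, 0, -0.012, 0], [0, 0, 0, -0.014, 0], [0, 0, 0, -0.016, 0], [0, 0, 0, -0.017, 0], [0, 0, 0, -0.017, 0], [0, 0, 0, -0.017, 0]]
  ]
}}

```text
clock: 6.7
position: [0.567, 0.1126, 0.1129]
ee_rot: [0.174, -3.134, 0.002]
force: [0.4, -0.5, 0.2]
width: 0.008
```

{"method": "step_arm", "body": {
  "series": [
    [[0, 0, 0, -0.001, 0], [0, 0, 0, -0.002, 0], [0, 0, 0, -0.002, 0], [0, 0, 0, -0.002, 0]]
  ]
}}

```text
clock: 7.03
position: [0.567, 0.1126, 0.1109]
ee_rot: [0.174, -3.134, 0.002]
force: [0.3, 0.7, 0.6]
width: 0.004
```

{"method": "step_arm", "body": {
  "series": [
    [[0, 0, 0, -0.0005, 0], [0, 0, 0, -0.001, 0], [0, 0, 0, -0.001, 0], [0, 0, 0, -0.001, 0]]
  ]
}}

```text
clock: 7.37
position: [0.567, 0.1126, 0.1099]
ee_rot: [0.174, -3.134, 0.002]
force: [-0.0, 1.0, 0.6]
width: 0.007
```

```bash
cat > lid.py <<'E'
from h import *
from fit import T,run
import sys
q=run((1,1)).x
C=np.array([[np.cos(q[2]),np.sin(q[2])],[-np.sin(q[2]),np.cos(q[2])]])
im,d,c=shot("wrist",sys.argv[1]); W=world(c,d)
f=np.dstack([(W[...,:2]-q[:2])@C.T,W[...,2]])[d>0]
for y0 in(-.085,.085):
    print(y0,[(x0,np.median(f[(abs(f[:,0]-x0)<.006)&(abs(f[:,1]-y0)<.015)&(f[:,2]<.17),2]).round(4)) for x0 in(-.03,-.02,-.01,.0,.01,.04,.05,.06)])
s=(abs(abs(f[:,1])-.08)<.02)&(f[:,0]>-.03)&(f[:,0]<.07)&(f[:,2]>.105)&(f[:,2]<.15)
print("slope",-np.polyfit(f[s][:,0],f[s][:,2],1)[0]); o=observe();print(o["position"].round(4),o["force"].round(2),o["clock"])
E
python3 lid.py wrist4 2>/dev/null
```

```text
-0.085 [(-0.03, np.float64(0.1201)), (-0.02, np.float64(0.12)), (-0.01, np.float64(0.1199)), (0.0, np.float64(0.1198)), (0.01, np.float64(0.1197)), (0.04, np.float64(0.1194)), (0.05, np.float64(0.1193)), (0.06, np.float64(nan))]
0.085 [(-0.03, np.float64(0.1202)), (-0.02, np.float64(0.1201)), (-0.01, np.float64(0.12)), (0.0, np.float64(0.1199)), (0.01, np.float64(0.1196)), (0.04, np.float64(0.1195)), (0.05, np.float64(0.1193)), (0.06, np.float64(0.1189))]
slope 0.011295116054698504
[0.5671 0.1126 0.1099] [-0.57  0.5  -0.05] 7.4167
```

{"method": "step_arm", "body": {
  "series": [
    [[0, 0, 0, -0.0005, 0], [0, 0, 0, -0.001, 0], [0, 0, 0, -0.001, 0], [0, 0, 0, -0.001, 0]]
  ]
}}

```text
clock: 7.75
position: [0.5671, 0.1126, 0.1089]
ee_rot: [0.174, -3.134, 0.002]
force: [-0.9, -0.1, -0.4]
width: 0.003
```

{"method": "step_arm", "body": {
  "series": [
    [[0, 0, 0, -0.0005, 0], [0, 0, 0, -0.001, 0], [0, 0, 0, -0.001, 0], [0, 0, 0, -0.001, 0]]
  ]
}}

```text
clock: 8.08
position: [0.5672, 0.1126, 0.1082]
ee_rot: [0.174, -3.134, 0.002]
force: [-2.3, -0.2, 6.0]
width: 0.007
```

```bash
python3 lid.py wrist5 2>/dev/null
```

```text
-0.085 [(-0.03, np.float64(0.1184)), (-0.02, np.float64(0.1185)), (-0.01, np.float64(0.1185)), (0.0, np.float64(0.1184)), (0.01, np.float64(0.1182)), (0.04, np.float64(0.1184)), (0.05, np.float64(0.1184)), (0.06, np.float64(nan))]
0.085 [(-0.03, np.float64(0.1186)), (-0.02, np.float64(0.1185)), (-0.01, np.float64(0.1186)), (0.0, np.float64(0.1186)), (0.01, np.float64(0.1181)), (0.04, np.float64(0.1186)), (0.05, np.float64(0.1186)), (0.06, np.float64(nan))]
slope -0.00029385512340031236
[0.5671 0.1126 0.1082] [-3.1  -0.    4.95] 8.1333
```

The lid is shut: its measured slope is about 0, with 5-6 N of contact force. This contact puts the tips at TCP z + 9.6 mm. I'll lift off, move above the round key and remeasure it.

{"method": "step_arm", "body": {
  "series": [
    [[0, 0, 0, 0.008, 0], [0, 0, 0, 0.02, 0], [0, 0, 0, 0.035, 0], [0, -0.005, -0.004, 0.05, 0], [0, -0.02, -0.015, 0.052, 0], [0, -0.035, -0.028, 0.052, 0], [0, -0.05, -0.04, 0.052, 0], [0, -0.062, -0.05, 0.052, 0], [0, -0.071, -0.058, 0.052, 0], [0, -0.071, -0.058, 0.052, 0], [0, -0.071, -0.058, 0.052, 0]]
  ]
}}

```text
clock: 9.05
position: [0.4965, 0.0546, 0.1606]
ee_rot: [0.173, -3.135, 0.001]
force: [0.7, 0.5, -0.4]
width: 0.001
```

```bash
python3 - <<'E'
from h import *
from fit import T,run,key
q=run((1,1)).x
im,d,c=shot("wrist","wrist6"); o=observe(); print(o["position"].round(4),o["force"].round(2),o["clock"],o["ee_rot"])
print("pred key px",proj(c,T(q,key)).round(1))
im,d,c=shot("side","side6"); cv2.imwrite("pics/s6z.png",cv2.resize(im[80:260,200:440,::-1],None,fx=3,fy=3,interpolation=cv2.INTER_CUBIC))
E
```

```text
[0.497  0.0552 0.1605] [-0.41  0.44 -0.69] 9.1 [ 1.74538217e-01 -3.13547066e+00  1.16216755e-03]
pred key px [[359.  210.5]
 [317.5 210.3]
 [278.3 210.2]]
```

View pics/wrist6.png

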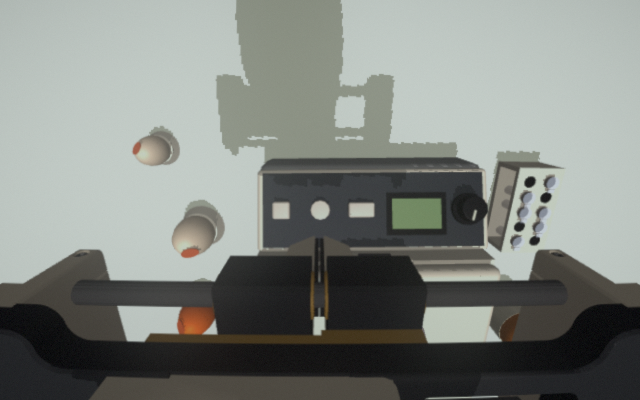

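View pics/s6z.png

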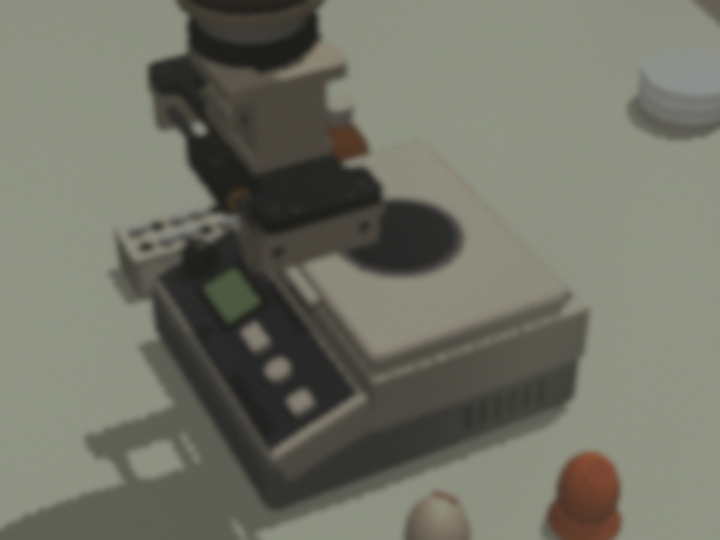

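The lid is visibly shut in the side view. In the wrist view the round key is at (320,210), laterally in line with the finger slot at u=320. I'll descend to just above the key.

{"method": "step_arm", "body": {
  "series": [
    [[0, -0.001, 0, -0.02, 0], [0, -0.001, 0, -0.04, 0], [0, -0.001, 0, -0.055, 0], [0, -0.001, 0, -0.067, 0], [0, -0.001, 0, -0.075, 0], [0, -0.001, 0, -0.08, 0], [0, -0.001, 0, -0.083, 0], [0, -0.001, 0, -0.084, 0], [0, -0.001, 0, -0.084, 0]]
  ]
}}

```text
clock: 9.9
position: [0.4965, 0.0556, 0.0766]
ee_rot: [0.176, -3.136, 0.001]
force: [-0.0, -0.2, -0.1]
width: 0.003
```

```bash
python3 - <<'E'
from h import *
im,d,c=shot("side","side7"); cv2.imwrite("pics/s7z.png",cv2.resize(im[130:240,240:360,::-1],None,fx=5.4,fy=5.4,interpolation=cv2.INTER_CUBIC))
im,d,c=shot("wrist","wrist7")
E
```

```text
(no output)
```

View pics/s7z.png

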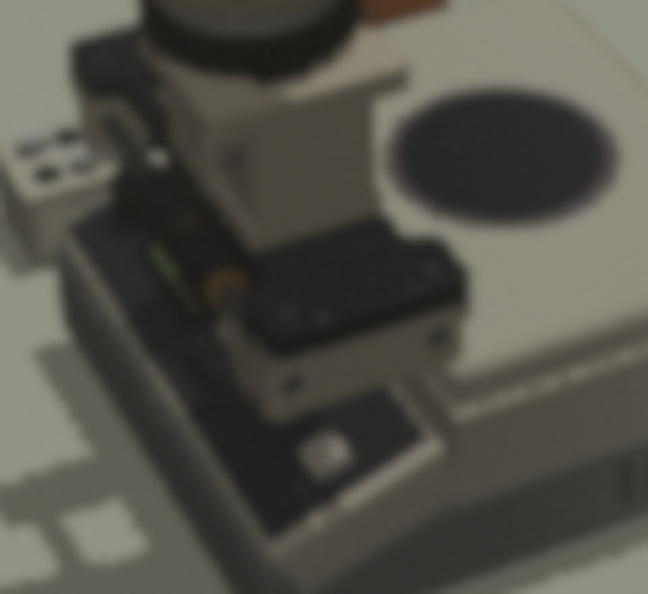

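View pics/wrist7.png

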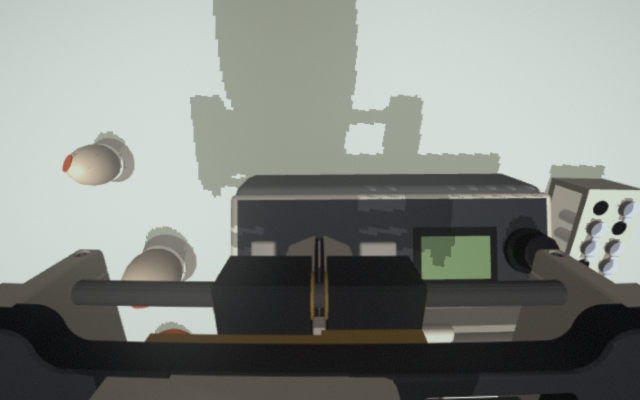

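```bash
python3 - <<'E'
from h import *
im,d,c=load("side7");W=world(c,d);P=np.array([.4965,.0556,.0766])
# gripper points: anything closer
g=W.reshape(-1,3)[d.ravel()>0]; 
r=g-P
for z0 in np.arange(.0,.12,.01):
    s=(abs(r[:,2]-z0-.005)<.005)&(abs(r[:,0])<.1)&(abs(r[:,1])<.11)
    print(z0.round(2),s.sum(),r[s].min(0).round(3) if s.any() else "",r[s].max(0).round(3) if s.any() else "")
for p in((258,400),(300,412),(380,385),(450,350),(290,385),(330,440)):
    u=int(p[0]/5.4+240);v=int(p[1]/5.4+130);print(p,(W[v,u]).round(4),(W[v,u]-P).round(3))
E
```

```text
0.0 434 [-0.014 -0.057  0.   ] [0.1   0.089 0.01 ]
0.01 180 [-0.012 -0.055  0.01 ] [0.1   0.011 0.02 ]
0.02 144 [-0.013 -0.056  0.02 ] [0.1   0.016 0.03 ]
0.03 118 [-0.013 -0.051  0.03 ] [0.1   0.098 0.04 ]
0.04 695 [-0.013 -0.049  0.04 ] [0.1   0.11  0.047]
0.05 0  
0.06 0  
0.07 52 [-0.043 -0.09   0.075] [0.043 0.078 0.08 ]
0.08 242 [-0.046 -0.091  0.08 ] [0.044 0.08  0.09 ]
0.09 332 [-0.046 -0.091  0.09 ] [0.044 0.088 0.1  ]
0.1 251 [-0.046 -0.098  0.1  ] [0.046 0.087 0.11 ]
0.11 761 [-0.046 -0.098  0.11 ] [0.046 0.094 0.12 ]
(258, 400) [0.493  0.0639 0.0727] [-0.004  0.008 -0.004]
(300, 412) [0.505  0.0471 0.0777] [ 0.008 -0.009  0.001]
(380, 385) [0.5352 0.0405 0.0875] [ 0.039 -0.015  0.011]
(450, 350) [ 0.5385 -0.0254  0.159 ] [ 0.042 -0.081  0.082]
(290, 385) [ 0.4792 -0.03    0.1639] [-0.017 -0.086  0.087]
(330, 440) [0.5092 0.0205 0.0856] [ 0.013 -0.035  0.009]
```

The gripper body is at least 75 mm above the TCP, clear of the panel, dial and lid. Now a slow approach to the key.

{"method": "step_arm", "body": {
  "series": [
    [[0, 0, -0.0005, -0.001, 0], [0, 0, -0.0005, -0.002, 0], [0, 0, -0.0005, -0.003, 0], [0, 0, -0.0005, -0.003, 0], [0, 0, -0.0005, -0.003, 0]]
  ]
}}

```text
clock: 10.42
position: [0.4965, 0.055, 0.0739]
ee_rot: [0.175, -3.136, 0.001]
force: [-0.4, 0.2, -0.9]
width: 0.004
```

{"method": "step_arm", "body": {
  "series": [
    [[0, 0, 0, -0.0005, 0], [0, 0, 0, -0.001, 0], [0, 0, 0, -0.001, 0], [0, 0, 0, -0.001, 0]]
  ]
}}

```text
clock: 10.75
position: [0.4967, 0.055, 0.073]
ee_rot: [0.175, -3.137, 0.001]
force: [-0.2, -1.3, 2.8]
width: 0.004
```

Contact came at the predicted height. I'll press a further 3.5 mm and hold.

{"method": "step_arm", "body": {
  "series": [
    [[0, 0, 0, -0.0005, 0], [0, 0, 0, -0.001, 0], [0, 0, 0, -0.0015, 0], [0, 0, 0, -0.002, 0], [0, 0, 0, -0.0025, 0], [0, 0, 0, -0.003, 0], [0, 0, 0, -0.0035, 0], [0, 0, 0, -0.0035, 0], [0, 0, 0, -0.0035, 0]]
  ]
}}

```text
clock: 11.5
position: [0.497, 0.0551, 0.0696]
ee_rot: [-0.175, 3.136, -0.001]
force: [0.8, 0.8, 5.5]
width: 0.005
```

{"method": "step_arm", "body": {
  "series": [
    [[0, 0, 0, -0.0005, 0], [0, 0, 0, -0.0005, 0], [0, 0, 0, -0.0005, 0], [0, 0, 0, -0.0005, 0], [0, 0, 0, -0.0005, 0], [0, 0, 0, -0.0005, 0], [0, 0, 0, -0.0005, 0], [0, 0, 0, -0.0005, 0], [0, 0, 0, -0.0005, 0], [0, 0, 0, -0.0005, 0], [0, 0, 0, -0.0005, 0], [0, 0, 0, -0.0005, 0], [0, 0, 0, -0.0005, 0], [0, 0, 0, -0.0005, 0], [0, 0, 0, -0.0005, 0], [0, 0, 0, -0.0005, 0], [0, 0, 0, -0.0005, 0], [0, 0, 0, -0.0005, 0], [0, 0, 0, -0.0005, 0], [0, 0, 0, -0.0005, 0]]
  ]
}}

```text
clock: 13.17
position: [0.4971, 0.0551, 0.0693]
ee_rot: [-0.175, 3.136, -0.001]
force: [1.9, -0.1, 5.3]
width: 0.008
```

{"method": "step_arm", "body": {
  "series": [
    [[0, 0, 0, 0, 0], [0, 0, 0, 0, 0], [0, 0, 0, 0, 0], [0, 0, 0, 0, 0], [0, 0, 0, 0, 0], [0, 0, 0, 0, 0], [0, 0, 0, 0, 0], [0, 0, 0, 0, 0], [0, 0, 0, 0, 0], [0, 0, 0, 0, 0], [0, 0, 0, 0, 0], [0, 0, 0, 0, 0], [0, 0, 0, 0, 0], [0, 0, 0, 0, 0], [0, 0, 0, 0, 0], [0, 0, 0, 0, 0], [0, 0, 0, 0, 0], [0, 0, 0, 0, 0], [0, 0, 0, 0, 0], [0, 0, 0, 0, 0]]
  ]
}}

```text
clock: 14.83
position: [0.4971, 0.0551, 0.0693]
ee_rot: [-0.175, 3.136, -0.001]
force: [1.4, 0.2, 5.5]
width: 0.007
```

```bash
python3 - <<'E'
from h import *
im,d,c=shot("side","side8"); cv2.imwrite("pics/s8z.png",cv2.resize(im[130:240,240:360,::-1],None,fx=5.4,fy=5.4,interpolation=cv2.INTER_CUBIC))
o=observe();print(o["position"].round(4),o["force"].round(2),o["clock"])
E
python3 lid.py wrist8 2>/dev/null
```

```text
[0.4971 0.0551 0.0693] [1.32 0.03 5.82] 14.8833
-0.085 [(-0.03, np.float64(nan)), (-0.02, np.float64(nan)), (-0.01, np.float64(nan)), (0.0, np.float64(nan)), (0.01, np.float64(nan)), (0.04, np.float64(nan)), (0.05, np.float64(nan)), (0.06, np.float64(nan))]
0.085 [(-0.03, np.float64(nan)), (-0.02, np.float64(nan)), (-0.01, np.float64(nan)), (0.0, np.float64(nan)), (0.01, np.float64(nan)), (0.04, np.float64(nan)), (0.05, np.float64(nan)), (0.06, np.float64(nan))]
```

View pics/s8z.png

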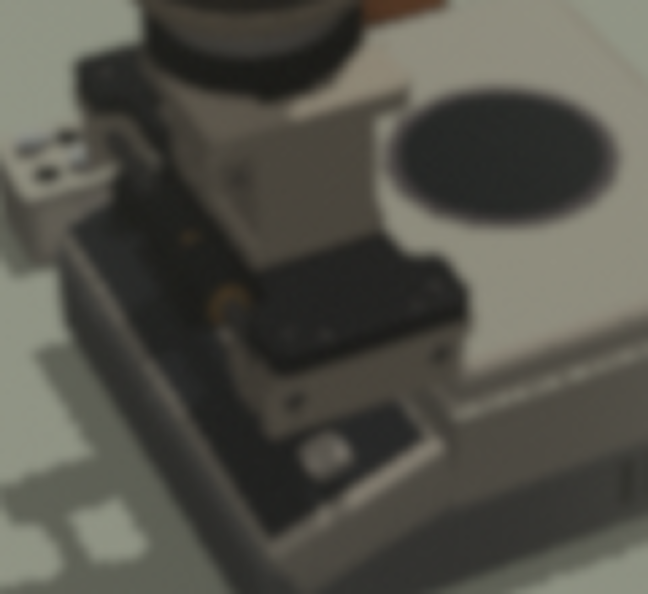

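The normal force of about 4.8 N fits roughly 4 mm of key travel, with the lid still shut. I'll hold one more second, then let go vertically.

{"method": "step_arm", "body": {
  "series": [
    [[0, 0, 0, 0, 0], [0, 0, 0, 0, 0], [0, 0, 0, 0, 0], [0, 0, 0, 0, 0], [0, 0, 0, 0, 0], [0, 0, 0, 0, 0], [0, 0, 0, 0, 0], [0, 0, 0, 0, 0], [0, 0, 0, 0, 0], [0, 0, 0, 0, 0], [0, 0, 0, 0.002, 0], [0, 0, 0, 0.004, 0], [0, -0.001, 0, 0.008, 0], [0, -0.001, 0, 0.015, 0], [0, -0.001, 0, 0.03, 0], [0, -0.001, 0, 0.05, 0], [0, -0.001, 0, 0.075, 0], [0, -0.001, 0, 0.1, 0], [0, -0.001, 0, 0.12, 0]]
  ]
}}

```text
clock: 16.52
position: [0.4959, 0.055, 0.1914]
ee_rot: [-0.175, 3.136, -0.0]
force: [-0.5, 0.3, 0.4]
width: 0.005
```

{"method": "step_arm", "body": {
  "series": [
    [[0, -0.03, 0, 0.03, 0], [0, -0.06, 0, 0.06, 0], [0, -0.08, 0, 0.09, 0], [0, -0.1, 0, 0.11, 0], [0, -0.1, 0, 0.11, 0], [0, -0.1, 0, 0.11, 0], [0, -0.1, 0, 0.11, 0]]
  ]
}}

```text
clock: 17.1
position: [0.3959, 0.0549, 0.301]
ee_rot: [-0.175, 3.136, -0.001]
force: [0.2, 0.0, -1.2]
width: 0.006
```

```bash
python3 - <<'E'
from h import *
from fit import T,run,key
q=run((1,1)).x
C=np.array([[np.cos(q[2]),np.sin(q[2])],[-np.sin(q[2]),np.cos(q[2])]])
o=observe();print(o["position"].round(4),o["force"].round(2),o["clock"])
im0,d0,c=load("top0"); z=load("side0")
im,d,c=shot("top","top9"); im2,d2,c2=shot("side","side9")
f=lambda d,c:(lambda W:np.dstack([(W[...,:2]-q[:2])@C.T,W[...,2]])[d>0])(world(c,d))
cv2.imwrite("pics/s9z.png",cv2.resize(im2[80:280,200:440,::-1],None,fx=3,fy=3,interpolation=cv2.INTER_CUBIC))
L=f(d2,c2); s=(abs(L[:,0])<.0)|((L[:,0]>-.025)&(L[:,0]<.1)&(abs(L[:,1])<.09)&(L[:,2]>.1)&(L[:,2]<.2)); print("lid slope",-np.polyfit(L[s][:,0],L[s][:,2],1)[0],L[s][:,2].mean())
for n,dd,cc in(("before",z[1],z[2]),("after",d2,c2)):
    L=f(dd,cc)
    for i,k in enumerate(key):
        r=np.linalg.norm(L[:,:2]-k[:2],axis=1)<.006; print(n,i,r.sum(),np.median(L[r][:,2]).round(4))
dif=np.abs(im2.astype(int)-z[0]).sum(2); 
for n,uv in dict(egg=(346,257),bottle=(313,128),rack=(258,162),dial=(268,165)).items(): print(n,dif[uv[1]-8:uv[1]+8,uv[0]-8:uv[0]+8].mean())
E
```

```text
[0.3959 0.0549 0.301 ] [ 0.25  0.03 -1.2 ] 17.1
lid slope 0.00882418401374856 0.11920050009606187
before 0 20 0.0821
before 1 24 0.0818
before 2 27 0.0817
after 0 21 0.0824
after 1 24 0.0817
after 2 30 0.0811
egg 10.0859375
bottle 42.015625
rack 7.8359375
dial 5.6796875
```

View pics/s9z.png

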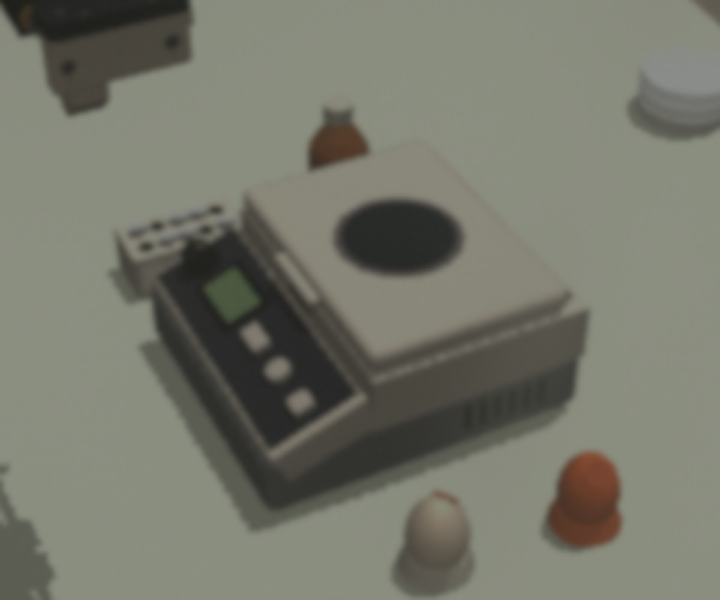

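The lid is shut, the keys are back at their starting heights, and the egg, bottle and rack stand upright where they were. The arm is clear, so I'm handing in.

```bash
python3 - <<'E'
from h import *
print(arm.sign_off()); print(observe()["clock"])
E
```

```text
the job is handed in; nothing more can be done
None
the job is handed in; nothing more can be done
```

I pushed the lid shut from its outer face and held the round key down for about 4 s with roughly 5.5 N. Then I let go, withdrew and handed in at about 17 s of the 48 s allowed. The hand-in gave no verdict.

**Lid:** at the end of the push the wrist camera showed it flat (slope −0.0003 rad), with 5–6 N on it. The last side-camera check gave 0.009 rad, which is looser but still within 0.03.

**Keys and dial:** the three keys are within 0.6 mm of their starting heights in the side depth image. The force while pressing fits about 4 mm of key travel. The dial's patch in the side view is nearly unchanged.

**Egg, bottle and rack:** all stand upright where they were. Their patches in the side view are nearly unchanged for the egg and rack. The bottle's patch did change, and I put that down to the lid no longer blocking the view.

**Disagreements:**
- **Fingertips:** they measured about 9 mm behind the reported TCP, not 14 mm ahead as the text says. Because of this the first push stopped with the lid still about 0.15 rad open; I remeasured and finished with the measured offset.
- **Wrist camera:** it was about 2 mm off sideways, within the stated calibration.

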